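# Make up the prop kits for two animation scenes

### The arm

A 7-joint arm with a two-finger parallel gripper is mounted at the origin on the work surface. World frame = base frame: x ahead of the robot, y to its left, z up, the work surface at z = 0. Lengths are in m, angles in degrees, forces in N, time in s.
With the tool pointing down it reaches from about 0.425 to 0.95 m from the base axis. Payload 4.7 kg.
Tool frame: the origin (TCP) lies midway between the tips of the shut fingers; the grasp point (between the pads) lies 19 mm behind it; y points along the fingers, z is the direction in which the jaws open and shut, and the axes are right-handed (so a half turn about y gives the same grasp; the last joint's range is limited). The gripper opens to 85 mm and grips with 20 to 120 N. Pads are 22 mm wide; open, the fingers measure 114 mm over their backs; the gripper's body (76 mm by 85 mm) begins 54 mm behind the grasp point. The pads swing forward as they close: fully open they stand 13 mm farther back than shut.
Start: joints at [74.433, 26.849, -2.785, 87.806, 1.381, 65.374, -4.715], TCP at [0.162, -0.655, 0.21] pointing down, gripper open.
Joint ranges: [-148.3, 148.3], [-19.14, 114.17], [-79.39, 73.82], [5.75, 140.21], [-59.74, 239.74], [12.07, 113.84], [-152.46, 152.46]. Speed limits (degrees/s): [147.25, 147.25, 180, 180, 180, 180, 180].

### API

Orientations are given as a 3x3 rotation matrix whose columns are the frame's x, y, z axes.
In Python, from rig import get_obs, get_image, camera_params, hand_in gives the robot as it stands.
- The arm moves only by the tool apply_moves, never from a script. Its argument "rows" is a list of rows, each a list of 7 numbers: the opening, from -1 (shut) to 1 (fully open), then the shift along the tool's x, y, z as a fraction of full scale, then the turn, a rotation vector about the tool's x, y, z as a fraction of full scale. A call has 1 to 12 rows; each row is the pose to reach, as a shift and turn from the pose commanded when the call began, along the tool's axes at that moment; what a row does not reach only later rows make up. Full scale, the value 1, is 30 cm for a shift and 90 degrees for a turn. A row lasts 1/8 s, in which the tool goes at most 62.5 mm and 10.7 degrees, less where a joint would pass 70% of its speed; a pose out of reach is approached as far as the arm can. A call with a number of a shift or a turn outside -1 to 1 is refused whole. A call with a gripper value outside its range is refused whole. The fingers move at their own pace and stop on an object; "force" is the grip in N (left out, the last holds). Time passes only in rows, so rows that repeat a pose let the fingers close. It gives the time, the measured TCP pose, the force and the opening at its end, in the units of the state.
- get_obs(): the state, without advancing time (a new reading comes with each control period).
- get_image(name): name is "side" or "top"; returns the picture (400x640x3 uint8, red, green, blue); there is no depth.
- camera_params(name): a dict with "mtx" (3x3 intrinsics, pixels), "extrinsics" (4x4, takes a point from world to camera coordinates). Camera axes: x right, y down, z forward; pixel columns grow to the right and rows downward; lengths in m; the calibration is good to about 2 mm. A picture is of the moment at which its call begins. camera_params takes no time and is no camera call.
- hand_in(): hands the job in, once; it reports no verdict.
The state is a dict: "t": time; "joint_pos": joint angles; "joint_velocities": joint speeds; "tau": joint torques, N m; "tcp_pos": TCP position; "ee_rot": TCP orientation; "force": force on the tool from outside, world axes, zero at the start; "torque": the same for the moment, N m; "width": finger opening in m.
Only numpy, scipy, OpenCV 4.12 (cv2) and the standard library are available. Lean on these libraries where they do the work, as an engineer would, in place of code of your own. Each camera call takes 0.05 s, during which the arm holds its last target.

### The job

Make up the prop kits for two stop-motion scenes: the yellow tray gets the puppet with the blue cap, the handcart and the house with the purple roof; the green tray gets the puppet with the red cap and the small LED light. Stand each thing upright on the tray's floor, one to a bay in any order, and let go of it. The puppet with the green cap and the house with the orange roof are spares: leave them standing where they are.

Things in the scene. Friction and masses are not known exactly. Their poses are not given: they have to be found in the camera images.
- tray_yellow: Yellow kit tray, the longer one. Fixed; turned about vertical, either of two sides of the robot. Origin: centre of the underside, on the table; x across the tray, y along its row of bays, z up. 82 mm wide (x), 238 mm long (y); floor 4 mm thick, outer walls and partitions 4 mm thick and 12 mm high over the table (8 mm above the tray floor). Three bays in a row, centres at y = -78, 0 and +78 mm, each 74 x 74 mm inside.
- tray_green: Green kit tray, the shorter one. Fixed; turned about vertical, either of two sides of the robot. Origin: centre of the underside, on the table; x across the tray, y along its row of bays, z up. 82 mm wide (x), 160 mm long (y); floor 4 mm thick, outer walls and partitions 4 mm thick and 12 mm high over the table (8 mm above the tray floor). Two bays in a row, centres at y = -39 and +39 mm, each 74 x 74 mm inside.
- puppet_blue_mid (a point): Peg puppet with a blue cap and blue coat, standing, 78 mm tall: round wooden foot 38 mm across and 6 mm high, straight round body 30 mm across from 6 to 50 mm up, skin-coloured head, then the cap. This point: on its vertical centre line, half-way up (39 mm over its underside). z up. About 60 g. 
- puppet_red_mid (a point): Peg puppet with a red cap and red coat, standing, 78 mm tall: round wooden foot 38 mm across and 6 mm high, straight round body 30 mm across from 6 to 50 mm up, skin-coloured head, then the cap. This point: on its vertical centre line, half-way up (39 mm over its underside). z up. About 60 g. 
- puppet_green_mid (a point): Peg puppet with a green cap and green coat, standing, 78 mm tall: round wooden foot 38 mm across and 6 mm high, straight round body 30 mm across from 6 to 50 mm up, skin-coloured head, then the cap. This point: on its vertical centre line, half-way up (39 mm over its underside). z up. About 60 g. A spare: it stays where it stands.
- house_purple_mid (a point): Toy house with white walls and pitched roof in purple, standing: walls 40 x 40 mm and 44 mm high, roof up to 60 mm. This point: on its vertical centre line, half-way up (30 mm over its underside). x and y square to the walls, door on the -x side, z up. About 80 g. 
- house_orange_mid (a point): Toy house with white walls and pitched roof in orange, standing: walls 40 x 40 mm and 44 mm high, roof up to 60 mm. This point: on its vertical centre line, half-way up (30 mm over its underside). x and y square to the walls, door on the -x side, z up. About 80 g. A spare: it stays where it stands.
- cart_mid (a point): Toy handcart, teal box on four orange wheels (which do not turn) with brown parcels on top, 60 mm tall: box 50 mm long (x) and 36 mm wide (y), flat sides from 14 to 48 mm up; the wheels lie under the box. This point: on its vertical centre line, half-way up (30 mm over its underside). z up. About 90 g.
- light_mid (a point): Small LED light, black case with a white lamp panel on its -x side and a steel foot on top, standing, 60 mm tall: case 32 mm deep (x), 44 mm wide (y), flat sides up to 52 mm. This point: on its vertical centre line, half-way up (30 mm over its underside). z up. About 100 g.

How it is judged (in metres and radians):
At the end, for the whole second after the job is handed in: Each kit stands in its tray, one thing per bay, on the floor (height within 4 mm), upright within 0.12 rad, within 22 mm of the bay centre along each tray axis; the two spares stand upright within 30 mm of where they began; all at rest (under 0.02 m/s) (linear speed of each of puppet_blue, cart, house_purple, puppet_red, light, puppet_green, house_orange below 0.02 m/s and angle between each of puppet_blue_mid, cart_mid, house_purple_mid, puppet_red_mid, light_mid, puppet_green_mid, house_orange_mid's own z axis and vertical below 0.12 rad and x of puppet_blue_mid in the frame of tray_yellow between -0.022 and 0.022 m and z of puppet_blue_mid in the frame of tray_yellow between 0.039 and 0.047 m and x of cart_mid in the frame of tray_yellow between -0.022 and 0.022 m and z of cart_mid in the frame of tray_yellow between 0.03 and 0.038 m and x of house_purple_mid in the frame of tray_yellow between -0.022 and 0.022 m and z of house_purple_mid in the frame of tray_yellow between 0.03 and 0.038 m and ((y of puppet_blue_mid in the frame of tray_yellow between -0.1 and -0.056 m and y of cart_mid in the frame of tray_yellow between -0.022 and 0.022 m and y of house_purple_mid in the frame of tray_yellow between 0.056 and 0.1 m) or (y of puppet_blue_mid in the frame of tray_yellow between -0.1 and -0.056 m and y of cart_mid in the frame of tray_yellow between 0.056 and 0.1 m and y of house_purple_mid in the frame of tray_yellow between -0.022 and 0.022 m) or (y of puppet_blue_mid in the frame of tray_yellow between -0.022 and 0.022 m and y of cart_mid in the frame of tray_yellow between -0.1 and -0.056 m and y of house_purple_mid in the frame of tray_yellow between 0.056 and 0.1 m) or (y of puppet_blue_mid in the frame of tray_yellow between -0.022 and 0.022 m and y of cart_mid in the frame of tray_yellow between 0.056 and 0.1 m and y of house_purple_mid in the frame of tray_yellow between -0.1 and -0.056 m) or (y of puppet_blue_mid in the frame of tray_yellow between 0.056 and 0.1 m and y of cart_mid in the frame of tray_yellow between -0.1 and -0.056 m and y of house_purple_mid in the frame of tray_yellow between -0.022 and 0.022 m) or (y of puppet_blue_mid in the frame of tray_yellow between 0.056 and 0.1 m and y of cart_mid in the frame of tray_yellow between -0.022 and 0.022 m and y of house_purple_mid in the frame of tray_yellow between -0.1 and -0.056 m)) and x of puppet_red_mid in the frame of tray_green between -0.022 and 0.022 m and z of puppet_red_mid in the frame of tray_green between 0.039 and 0.047 m and x of light_mid in the frame of tray_green between -0.022 and 0.022 m and z of light_mid in the frame of tray_green between 0.03 and 0.038 m and ((y of puppet_red_mid in the frame of tray_green between -0.061 and -0.017 m and y of light_mid in the frame of tray_green between 0.017 and 0.061 m) or (y of puppet_red_mid in the frame of tray_green between 0.017 and 0.061 m and y of light_mid in the frame of tray_green between -0.061 and -0.017 m)) and distance of each of puppet_green_mid, house_orange_mid from where it was at the start of the episode below 0.03 m); the robot touches nothing.
It fails at once if a spare (green-capped puppet or orange-roofed house) is displaced by more than 30 mm or tipped over (distance of any of puppet_green_mid, house_orange_mid from where it was at the start of the episode above 0.03 m or angle between any of puppet_green_mid, house_orange_mid's own z axis and vertical above 0.5 rad).
It also fails if it takes over 128 s, if anything falls off the work surface, if the arm or the gripper's body presses on something with over 40 N, if the wrist force passes 120 N, or if a joint passes its speed limit or range.

## Working session

There is one attempt and no reset: what is moved stays moved. The work goes in short steps, Python scripts to look and compute and a tool call to move; the robot and the scene stay as the last step left them, time stands still between calls to the robot, and variables do not carry over. Pictures are saved under pics/ and viewed, and the job is handed in when it is done.

Besides the shell and the picture viewer there is one more tool, called as name([rows], argument=value, ...), one row to a line, values as JSON. apply_moves: Moves the arm, as the interface text tells. Its arguments: {"type":"object","properties":{"rows":{"type":"array"},"force":{"type":"number"}},"required":["rows"]}

```bash
mkdir -p pics; ls
python3 - <<'E'
from rig import *
import cv2,numpy as np
np.set_printoptions(precision=4,suppress=True)
for n in("side","top"):
    im=get_image(n); cv2.imwrite(f"pics/{n}0.png",im[:,:,::-1])
    p=camera_params(n); print(n,p["mtx"],p["extrinsics"])
o=get_obs(); print(o)
E
```

```text
pics
side [[443.3635   0.     312.4901]
 [  0.     443.3635 208.3692]
 [  0.       0.       1.    ]] [[ 0.9539 -0.2996 -0.017  -0.5393]
 [-0.247  -0.7519 -0.6112  0.1769]
 [ 0.1703  0.5872 -0.7913  0.8918]
 [ 0.      0.      0.      1.    ]]
top [[409.5019   0.     323.396 ]
 [  0.     409.5019 199.1276]
 [  0.       0.       1.    ]] [[ 0.0225 -0.9995  0.0222 -0.0336]
 [-0.9812 -0.0263 -0.1911  0.5745]
 [ 0.1916 -0.0175 -0.9813  1.0011]
 [ 0.      0.      0.      1.    ]]
{'t': 0.1, 'joint_pos': array([74.4348, 26.8917, -2.7834, 87.8666,  1.3794, 65.3732, -4.7151]), 'joint_velocities': array([-0.0162, -0.0659, -0.1333, -0.1779, -0.0303,  0.1055, -0.0448]), 'tau': array([  0.0005, -51.1514,  -0.0471, -23.8393,   0.0108,   0.0043,
         0.    ]), 'tcp_pos': array([ 0.1621, -0.6547,  0.2088]), 'ee_rot': array([[-0.9707, -0.0005,  0.2404],
       [-0.2404,  0.0017, -0.9707],
       [ 0.    , -1.    , -0.0017]]), 'force': array([ 0.2904, -0.9365,  0.0738]), 'torque': array([-0.0236, -0.009 ,  0.0261]), 'width': 0.08551904282848798}
```

View pics/side0.png

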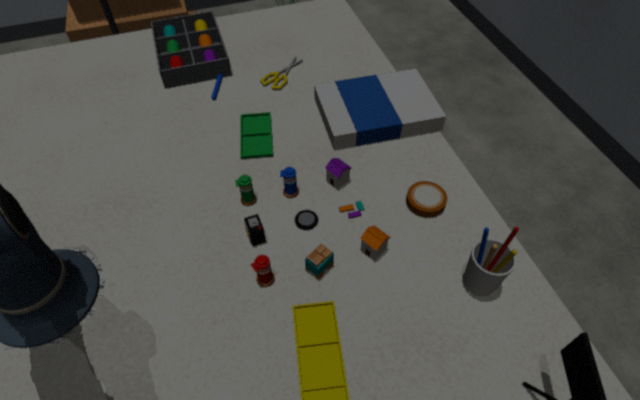

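View pics/top0.png

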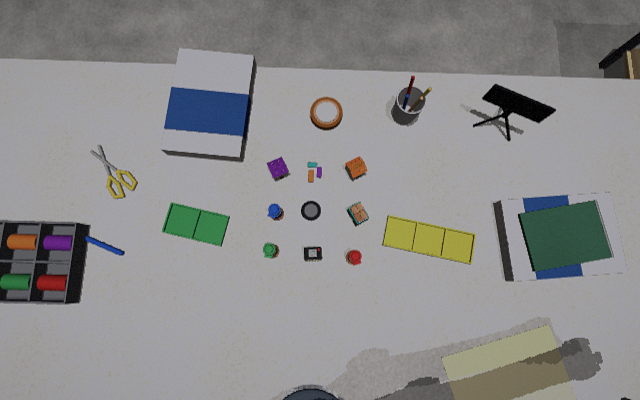

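The side view shows the green tray at (256,135), yellow tray at (320,350), and objects between them. The top view shows the green tray at (197,224), the yellow tray at (429,240), and a grid of props around (312,210). I'll zoom in for details.

Run:
```python
import cv2
a=cv2.imread("pics/top0.png")[150:275,250:385]; cv2.imwrite("pics/top0z.png",cv2.resize(a,None,fx=4.8,fy=4.8,interpolation=cv2.INTER_CUBIC))
a=cv2.imread("pics/side0.png")[150:300,220:400]; cv2.imwrite("pics/side0z.png",cv2.resize(a,None,fx=4,fy=4,interpolation=cv2.INTER_CUBIC))
```

```text
(no output)
```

View pics/top0z.png

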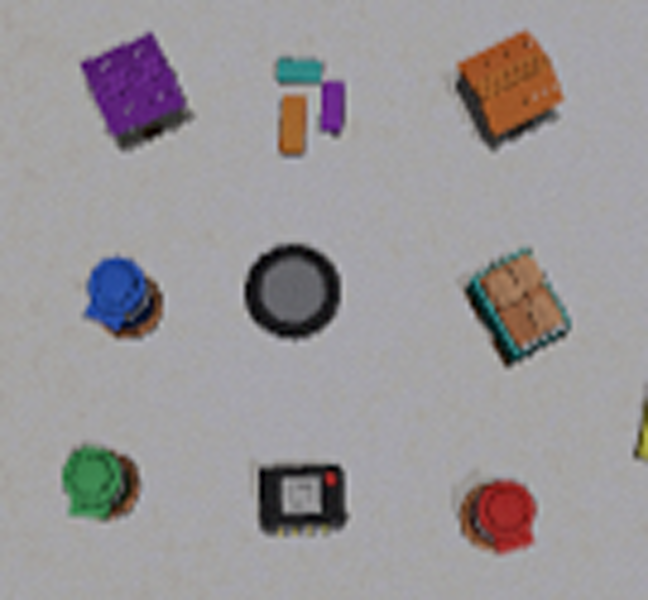

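View pics/side0z.png

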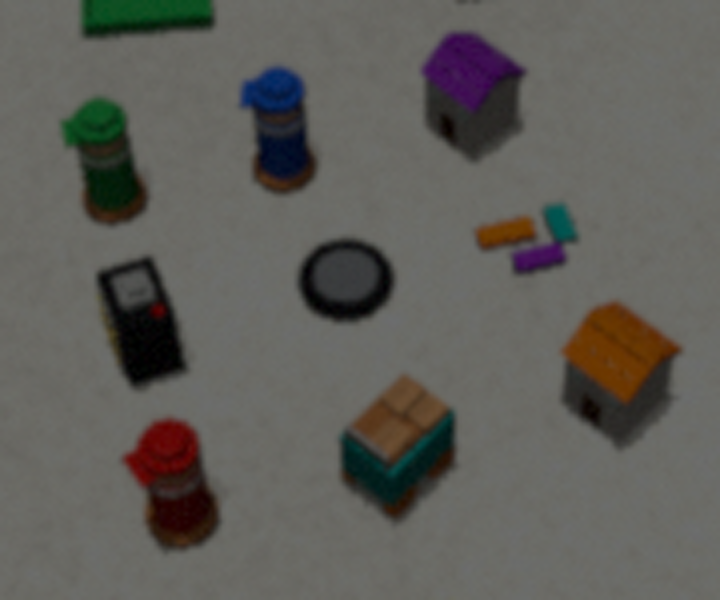

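Left column (image): purple house, blue puppet and green puppet. Middle: loose blocks, black disc and light. Right: orange house, cart and red puppet. The spares are clear. Next I measure positions.

```bash
cat > h.py <<'E'
from rig import get_obs,get_image,camera_params,hand_in
import cv2,numpy as np
np.set_printoptions(precision=4,suppress=True)
def ray(n,uv):
    p=camera_params(n);E=p["extrinsics"];R=E[:3,:3];t=E[:3,3]
    d=R.T@np.linalg.inv(p["mtx"])@np.array([uv[0],uv[1],1.]); return -R.T@t,d
def plane(n,uv,z):
    c,d=ray(n,uv); return c+d*(z-c[2])/d[2]
def proj(n,P):
    p=camera_params(n);E=p["extrinsics"];q=p["mtx"]@(E[:3,:3]@np.asarray(P)+E[:3,3]); return q[:2]/q[2]
def tri(a,b):
    c1,d1=ray("top",a);c2,d2=ray("side",b)
    s=np.linalg.lstsq(np.c_[d1,-d2],c2-c1,rcond=None)[0]
    p,q=c1+d1*s[0],c2+d2*s[1]; return (p+q)/2,np.linalg.norm(p-q)
def hsv(im): return cv2.cvtColor(im,cv2.COLOR_RGB2HSV)
def blobs(im,lo,hi,amin=15,roi=None):
    m=cv2.inRange(hsv(im),lo,hi)
    if roi: 
        k=np.zeros_like(m);k[roi[1]:roi[3],roi[0]:roi[2]]=1;m*=k
    n,l,s,c=cv2.connectedComponentsWithStats(m)
    return [(s[i,4],c[i],s[i,:4],(l==i).astype(np.uint8)) for i in range(1,n) if s[i,4]>=amin]
def goto(x,y,z,yaw):
    "shift/turn (fractions) from the present measured pose; yaw = jaw axis deg (mod 180)"
    o=get_obs();R=o["ee_rot"];d=np.array([x,y,z])-o["tcp_pos"]
    zx=np.array([np.cos(np.radians(yaw)),np.sin(np.radians(yaw)),0])
    if zx@R[:,2]<0: zx=-zx
    T=np.c_[np.cross([0,0,-1],zx),[0,0,-1],zx]
    rv=cv2.Rodrigues(R.T@T)[0].ravel()
    s=R.T@d
    print("shift",np.round(s/.3,3),"turn",np.round(np.degrees(rv)/90,3),"q7",o["joint_pos"][6])
E
python3 - <<'E'
from h import *
I={n:cv2.imread(f"pics/{n}0.png")[:,:,::-1].copy() for n in("top","side")}
C=dict(blue=((105,120,60),(125,255,255)),red=((0,150,60),(6,255,255)),green=((50,100,50),(75,255,255)),purple=((130,100,40),(150,255,255)),orange=((8,150,120),(16,255,255)),yellow=((25,150,60),(32,255,255)),teal=((80,100,40),(98,255,255)))
for k,(lo,hi) in C.items():
    for n,roi in(("top",(150,150,490,280)),("side",(225,100,400,400))):
        for b in blobs(I[n],lo,hi,15,roi): print(k,n,b[0],b[1],b[2])
# trays
for k in("yellow","green"):
    b=max(blobs(I["top"],*C[k],200),key=lambda b:b[0] )
    cn=max(cv2.findContours(cv2.morphologyEx(b[3],cv2.MORPH_CLOSE,np.ones((5,5))),0,2)[0],key=cv2.contourArea)
    P=np.array([plane("top",q[0],.010)[:2] for q in cn],np.float32)
    print(k,cv2.minAreaRect(P*1000))
E
```

```text
blue top 131 [273.4656 210.3053] [268 204  12  15]
blue side 1298 [371.4091 113.584 ] [344 100  56  32]
blue side 117 [288.0256 172.0769] [281 167  15  11]
red top 119 [355.1429 256.7311] [350 251  11  14]
red side 166 [260.247  262.5241] [251 255  18  16]
green top 1797 [195.4802 223.6895] [162 203  67  43]
green top 129 [268.7442 249.8837] [263 244  12  14]
green side 1175 [255.8357 135.2681] [241 113  32  44]
green side 119 [243.1345 180.2185] [236 175  15  11]
purple top 271 [277.2472 167.1993] [267 157  21  21]
purple top 45 [318.7333 171.4444] [317 167   5  11]
purple side 274 [336.5036 166.9708] [326 158  24  20]
purple side 61 [354.1967 213.9508] [348 211  13   7]
orange top 246 [356.248  166.8293] [346 157  21  21]
orange top 51 [310.451  175.5686] [308 170   6  12]
yellow top 2453 [429.4974 239.1602] [383 216  92  48]
yellow side 4295 [319.1392 352.4028] [293 301  56  99]
teal top 37 [311.8919 164.4324] [308 162   9   5]
teal top 38 [352.7368 216.1316] [348 208  12  17]
teal side 49 [359.5714 205.1837] [356 201   8   9]
teal side 73 [320.137  262.1096] [306 253  27  17]
yellow ((483.502197265625, -302.59765625), (237.7519073486328, 79.96427154541016), 79.12439727783203)
green ((504.1451110839844, -670.0324096679688), (153.51861572265625, 211.80685424804688), 11.361350059509277)
```

Run:
```python
from h import *
I={n:cv2.imread(f"pics/{n}0.png")[:,:,::-1].copy() for n in("top","side")}
C=dict(blue=((105,120,60),(125,255,255)),red=((0,150,60),(6,255,255)),green=((50,100,50),(75,255,255)),purple=((130,100,40),(150,255,255)),orange=((8,150,120),(16,255,255)))
b=[b for b in blobs(I["top"],*C["green"],200,(150,190,240,260))][0]
cn=max(cv2.findContours(cv2.morphologyEx(b[3],cv2.MORPH_CLOSE,np.ones((5,5))),0,2)[0],key=cv2.contourArea)
P=np.array([plane("top",q[0],.010)[:2] for q in cn],np.float32); print("greentray",cv2.minAreaRect(P*1000))
def insc(m):
    m=cv2.resize(m*255,None,fx=4,fy=4,interpolation=cv2.INTER_CUBIC); m=(m>127).astype(np.uint8)
    d=cv2.distanceTransform(m,cv2.DIST_L2,5); ys,xs=np.where(d>d.max()-1.0); return np.array([xs.mean(),ys.mean()])/4-.375,d.max()/4
for k,rt,rs in(("blue",(260,195,290,230),(275,155,305,185)),("red",(340,240,370,275),(245,245,280,275)),("green",(255,235,285,265),(230,170,256,190))):
    a=max(blobs(I["top"],*C[k],15,rt),key=lambda b:b[0]);s=max(blobs(I["side"],*C[k],15,rs),key=lambda b:b[0])
    ia,ra=insc(a[3]);isd,rs_=insc(s[3]); print(k,"plane70",plane("top",ia,.070),"tri",tri(ia,isd),ia,ra,isd,rs_)
for k,rt,rs in(("purple",(262,150,295,185),(320,150,355,185)),("orange",(340,150,372,185),(355,215,395,260))):
    bs=blobs(I["top"],*C[k],15,rt);a=max(bs,key=lambda b:b[0])
    cn=max(cv2.findContours(a[3],0,2)[0],key=cv2.contourArea)
    P=np.array([plane("top",q[0],.050)[:2] for q in cn],np.float32)
    print(k,plane("top",a[1],.052),cv2.minAreaRect(P*1000))
    if k=="purple":
        s=max(blobs(I["side"],*C[k],15,rs),key=lambda b:b[0]);print(tri(a[1],s[1]))
# cart: everything differing from the table ; light likewise
for k,rt,z in(("cart",(340,195,375,232),.05),("light",(298,240,328,266),.052)):
    h=hsv(I["top"]); m=((h[:,:,1]>60)|(h[:,:,2]<90)).astype(np.uint8); q=np.zeros_like(m);q[rt[1]:rt[3],rt[0]:rt[2]]=1;m*=q
    cn=max(cv2.findContours(m,0,2)[0],key=cv2.contourArea)
    P=np.array([plane("top",q[0],z)[:2] for q in cn],np.float32); print(k,cv2.minAreaRect(P*1000),cv2.boundingRect(cn))
```

```text
greentray ((509.3697814941406, 317.612548828125), (160.34266662597656, 80.20585632324219), 77.91133117675781)
blue plane70 [0.543  0.1054 0.07  ] tri (array([0.5437, 0.1051, 0.073 ]), np.float64(0.0024527933697321685)) [273.8333 209.25  ] 5.5984497 [289.0781 171.8438] 4.795349
red plane70 [ 0.4265 -0.0992  0.07  ] tri (array([ 0.4239, -0.1009,  0.0539]), np.float64(0.006783688787809966)) [354.3083 257.6917] 3.6992245 [256.5074 268.1397] 2.1969
green plane70 [0.4425 0.1134 0.07  ] tri (array([0.4404, 0.1129, 0.0742]), np.float64(0.0037266247732675264)) [268.7679 249.125 ] 5.594574 [241.4643 180.3929] 3.6992245
purple [0.658  0.1035 0.052 ] ((658.4638671875, 103.28663635253906), (46.409324645996094, 43.411651611328125), 25.865222930908203)
(array([0.6572, 0.1034, 0.0531]), np.float64(0.0008444828521676936))
orange [ 0.6649 -0.1041  0.052 ] ((665.6549072265625, -104.63690185546875), (43.39017105102539, 44.206626892089844), 28.56462860107422)
cart ((541.483642578125, -107.95008850097656), (50.799678802490234, 42.33611297607422), 29.628564834594727) (347, 202, 22, 24)
light ((434.2219543457031, 4.873188018798828), (35.067623138427734, 43.01413345336914), 1.3843812942504883) (304, 247, 18, 15)
```

Run:
```python
from h import *
I={n:cv2.imread(f"pics/{n}0.png")[:,:,::-1].copy() for n in("top","side")}
out={}
for n,r in(("top",(340,240,370,275)),("side",(245,245,280,290))):
    h=hsv(I[n]); m=(((h[:,:,0]<7)|(h[:,:,0]>170))&(h[:,:,1]>150)&(h[:,:,2]>70)).astype(np.uint8)
    q=np.zeros_like(m);q[r[1]:r[3],r[0]:r[2]]=1;m*=q;m=cv2.morphologyEx(m,cv2.MORPH_CLOSE,np.ones((3,3)))
    M=cv2.resize(m*255,None,fx=4,fy=4,interpolation=cv2.INTER_CUBIC);M=(M>127).astype(np.uint8)
    d=cv2.distanceTransform(M,cv2.DIST_L2,5);ys,xs=np.where(d>d.max()-1);out[n]=np.array([xs.mean(),ys.mean()])/4-.375;print(n,out[n],d.max()/4,m.sum())
print(plane("top",out["top"],.070),tri(out["top"],out["side"]))
x,y=plane("top",out["top"],.070)[:2]
goto(x,y,.14,90)
```

```text
top [355.0179 255.9821] 5.25 125
side [261.5312 261.3438] 6.2461243 181
[ 0.4307 -0.1009  0.07  ] (array([ 0.4317, -0.1007,  0.0723]), np.float64(0.002138715551428358))
shift [-1.313  0.232 -1.576] turn [0.001 0.155 0.   ] q7 -4.715109213492039
```

apply_moves([
  [1, -0.65, 0.0, -0.79, 0, 0.155, 0],
  [1, -0.65, 0.0, -0.79, 0, 0.155, 0],
  [1, -0.65, 0.0, -0.79, 0, 0.155, 0],
  [1, -0.65, 0.0, -0.79, 0, 0.155, 0],
  [1, -0.65, 0.0, -0.79, 0, 0.155, 0],
  [1, -0.65, 0.0, -0.79, 0, 0.155, 0],
  [1, -0.65, 0.0, -0.79, 0, 0.155, 0],
], force=40)

```text
t: 0.98
tcp_pos: [0.2943, -0.3788, 0.2097]
ee_rot: [[-1.0, -0.0, -0.001], [0.001, -0.001, -1.0], [0.0, -1.0, 0.001]]
force: [-0.7, 0.5, 0.8]
width: 0.0854
```

```bash
python3 -c "
from h import *
goto(.431,-.101,.14,90)"
```

```text
shift [-0.455  0.232 -0.927] turn [-0.    -0.001  0.   ] q7 -44.38584347540093
```

apply_moves([
  [1, -0.455, 0.1, -0.927, 0, 0, 0],
  [1, -0.455, 0.1, -0.927, 0, 0, 0],
  [1, -0.455, 0.1, -0.927, 0, 0, 0],
  [1, -0.455, 0.1, -0.927, 0, 0, 0],
  [1, -0.455, 0.1, -0.927, 0, 0, 0],
  [1, -0.455, 0.232, -0.927, 0, 0, 0],
  [1, -0.455, 0.232, -0.927, 0, 0, 0],
  [1, -0.455, 0.232, -0.927, 0, 0, 0],
])

```text
t: 1.98
tcp_pos: [0.4317, -0.102, 0.1407]
ee_rot: [[-1.0, 0.001, -0.004], [0.004, -0.0, -1.0], [-0.001, -1.0, 0.0]]
force: [0.6, -0.6, -0.4]
width: 0.0854
```

Run:
```python
from h import *
goto(.431,-.101,.012,90)
for n in("top","side"): cv2.imwrite(f"pics/{n}1.png",get_image(n)[:,:,::-1])
a=cv2.imread("pics/side1.png")[150:350,180:400]; cv2.imwrite("pics/side1z.png",cv2.resize(a,None,fx=3,fy=3))
```

```text
shift [ 0.003  0.429 -0.003] turn [-0.    -0.003 -0.   ] q7 -88.5578462309025
```

View pics/side1z.png

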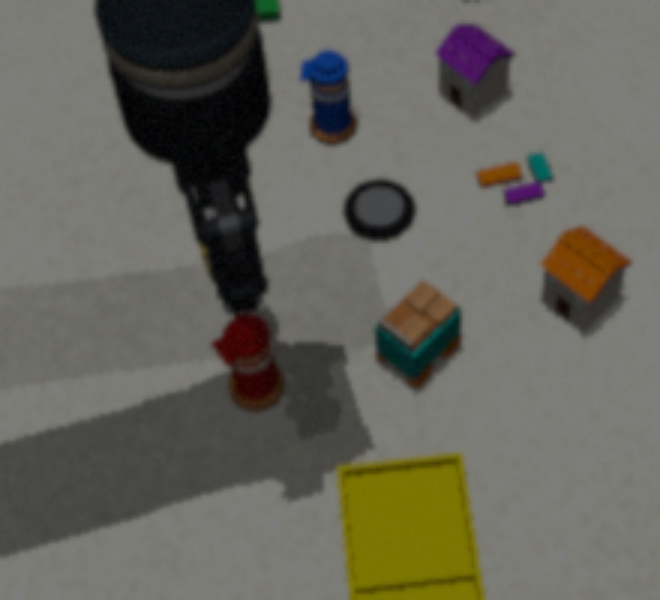

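The open gripper is straight above the red puppet, which is at zoomed (250,360), and no neighbour is under the fingers. Descend and grip.

apply_moves([
  [1, 0, 0.2, 0, 0, 0, 0],
  [1, 0, 0.35, 0, 0, 0, 0],
  [1, 0, 0.429, 0, 0, 0, 0],
  [1, 0, 0.429, 0, 0, 0, 0],
  [-0.6, 0, 0.429, 0, 0, 0, 0],
  [-0.6, 0, 0.429, 0, 0, 0, 0],
  [-0.6, 0, 0.429, 0, 0, 0, 0],
  [-0.6, 0, 0.429, 0, 0, 0, 0],
  [-0.6, 0, 0.429, 0, 0, 0, 0],
  [-0.6, 0, 0.429, 0, 0, 0, 0],
], force=40)

```text
t: 3.32
tcp_pos: [0.4321, -0.1002, 0.0123]
ee_rot: [[-1.0, 0.002, -0.0], [0.0, -0.0, -1.0], [-0.002, -1.0, 0.0]]
force: [-0.5, 0.9, 6.2]
width: 0.0291
```

```bash
python3 -c "
from h import *
print(get_obs()['width']);goto(.5175,.3557,.14,-12.1)"
```

```text
0.029149627556983672
shift [-0.285 -0.426 -1.52 ] turn [-0.001 -0.866 -0.001] q7 -97.32170080439023
```

apply_moves([
  [-0.6, 0, -0.2, 0, 0, 0, 0],
  [-0.6, 0, -0.426, 0, 0, 0, 0],
  [-0.6, 0, -0.426, 0, 0, 0, 0],
  [-0.6, -0.08, -0.426, -0.18, 0, -0.1, 0],
  [-0.6, -0.16, -0.426, -0.36, 0, -0.2, 0],
  [-0.6, -0.2, -0.426, -0.5, 0, -0.3, 0],
  [-0.6, -0.25, -0.426, -0.65, 0, -0.4, 0],
  [-0.6, -0.285, -0.426, -0.8, 0, -0.5, 0],
  [-0.6, -0.285, -0.426, -0.9, 0, -0.6, 0],
  [-0.6, -0.285, -0.426, -0.98, 0, -0.7, 0],
  [-0.6, -0.285, -0.426, -0.98, 0, -0.8, 0],
  [-0.6, -0.285, -0.426, -0.98, 0, -0.866, 0],
])

```text
t: 4.82
tcp_pos: [0.5161, 0.1937, 0.138]
ee_rot: [[-0.205, -0.002, 0.979], [-0.979, -0.001, -0.205], [0.001, -1.0, -0.002]]
force: [0.5, -0.2, -0.2]
width: 0.0297
```

```bash
python3 -c "
from h import *
print(get_obs()['width']);goto(.5175,.3557,.14,-12.1);goto(.5175,.3557,.0175,-12.1)"
```

```text
0.02971725387468076
shift [-0.53  -0.007 -0.106] turn [0.001 0.003 0.001] q7 -57.17410896839723
shift [-0.53   0.401 -0.105] turn [0.001 0.003 0.001] q7 -57.17410896839723
```

apply_moves([
  [-0.6, -0.2, 0, -0.04, 0, 0, 0],
  [-0.6, -0.4, 0, -0.08, 0, 0, 0],
  [-0.6, -0.53, 0, -0.106, 0, 0.003, 0],
  [-0.6, -0.53, 0, -0.106, 0, 0.003, 0],
  [-0.6, -0.53, 0.15, -0.106, 0, 0.003, 0],
  [-0.6, -0.53, 0.25, -0.106, 0, 0.003, 0],
  [-0.6, -0.53, 0.33, -0.106, 0, 0.003, 0],
  [-0.6, -0.53, 0.37, -0.106, 0, 0.003, 0],
  [-0.6, -0.53, 0.39, -0.106, 0, 0.003, 0],
  [-0.6, -0.53, 0.401, -0.106, 0, 0.003, 0],
  [-0.6, -0.53, 0.401, -0.106, 0, 0.003, 0],
])

```text
t: 6.2
tcp_pos: [0.5196, 0.356, 0.0194]
ee_rot: [[-0.214, 0.001, 0.977], [-0.977, 0.0, -0.214], [-0.001, -1.0, 0.001]]
force: [-0.3, 1.0, -0.3]
width: 0.0292
```

Run:
```python
from h import *
goto(.5175,.3557,.0165,-12.1)
a=get_image("side")[:,:,::-1];a=a[80:280,180:400]; cv2.imwrite("pics/side2z.png",cv2.resize(a,None,fx=3,fy=3))
```

```text
shift [ 0.002  0.01  -0.007] turn [-0.    -0.003 -0.   ] q7 -77.35900034775037
```

View pics/side2z.png

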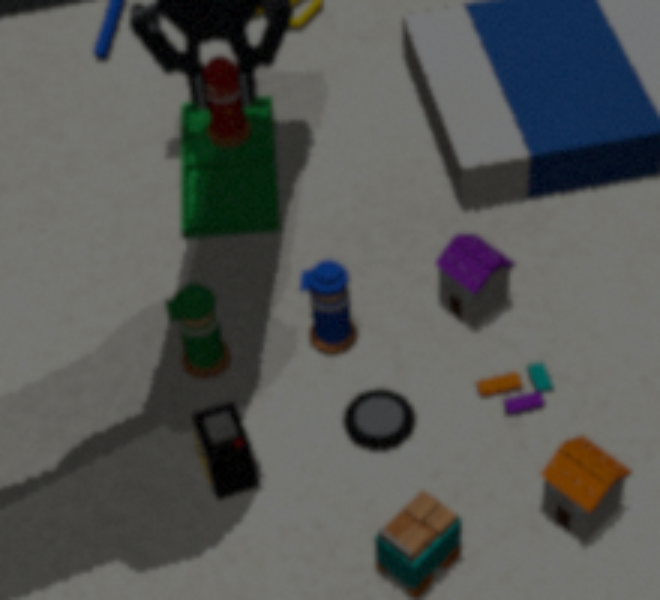

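The red puppet is upright in the far bay, at zoomed (228,110), and just above the floor. Lower 2–3 mm, release, retreat.

apply_moves([
  [-0.6, 0, 0.008, 0, 0, 0, 0],
  [-0.6, 0, 0.008, 0, 0, 0, 0],
  [0.0, 0, 0.008, 0, 0, 0, 0],
  [0.6, 0, 0.008, 0, 0, 0, 0],
  [1, 0, 0.008, 0, 0, 0, 0],
  [1, 0, 0.008, 0, 0, 0, 0],
  [1, 0, -0.1, 0, 0, 0, 0],
  [1, 0, -0.25, 0, 0, 0, 0],
  [1, 0, -0.42, 0, 0, 0, 0],
  [1, 0, -0.42, 0, 0, 0, 0],
])

```text
t: 7.5
tcp_pos: [0.5211, 0.3583, 0.1497]
ee_rot: [[-0.214, 0.007, 0.977], [-0.977, 0.005, -0.214], [-0.007, -1.0, 0.006]]
force: [-0.5, -0.5, -0.3]
width: 0.0856
```

Run:
```python
from h import *
goto(.435,.005,.14,91.4)
for n in("top","side"):
  a=get_image(n)[:,:,::-1];cv2.imwrite(f"pics/{n}3.png",a)
```

```text
shift [ 1.212  0.024 -0.028] turn [-0.     0.847 -0.006] q7 -71.76661835173249
```

View pics/top3.png

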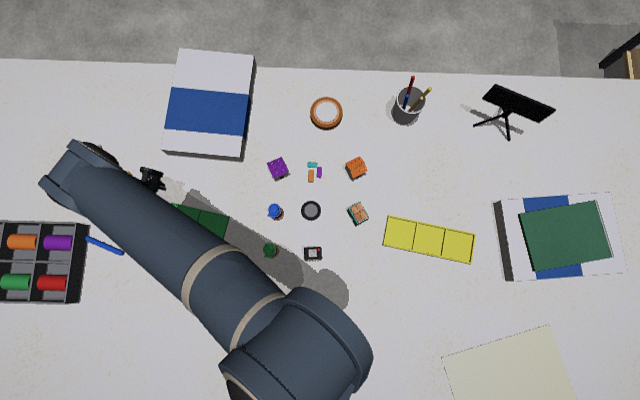

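View pics/side3.png

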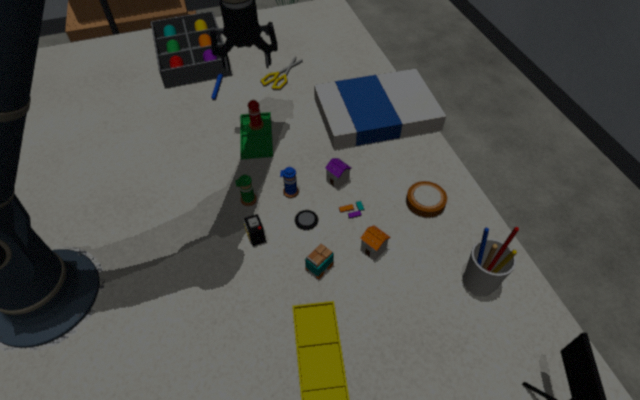

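The top view shows the arm crossing. In the side view the red puppet stands in the tray at (255,113) and the spares are unmoved. Next is the light.

apply_moves([
  [1, 0.15, 0.02, 0, 0, 0.1, 0],
  [1, 0.3, 0.02, 0, 0, 0.2, 0],
  [1, 0.45, 0.02, 0, 0, 0.3, 0],
  [1, 0.6, 0.02, 0, 0, 0.4, 0],
  [1, 0.75, 0.02, -0.01, 0, 0.5, 0],
  [1, 0.9, 0.02, -0.02, 0, 0.6, 0],
  [1, 0.98, 0.02, -0.028, 0, 0.7, 0],
  [1, 0.98, 0.02, -0.028, 0, 0.8, 0],
  [1, 0.98, 0.02, -0.028, 0, 0.847, 0],
  [1, 0.98, 0.02, -0.028, 0, 0.847, 0],
])

```text
t: 8.85
tcp_pos: [0.447, 0.07, 0.1377]
ee_rot: [[-1.0, -0.003, 0.025], [-0.025, -0.001, -1.0], [0.003, -1.0, 0.001]]
force: [-1.1, 0.7, -0.4]
width: 0.0855
```

```bash
python3 -c "
from h import *
goto(.435,.005,.012,91.4)"
```

```text
shift [0.044 0.419 0.215] turn [-0.     0.     0.002] q7 -111.61134898540472
```

apply_moves([
  [1, 0.044, 0, 0.1, 0, 0, 0],
  [1, 0.044, 0, 0.215, 0, 0, 0],
  [1, 0.044, 0, 0.215, 0, 0, 0],
  [1, 0.044, 0.2, 0.215, 0, 0, 0],
  [1, 0.044, 0.35, 0.215, 0, 0, 0],
  [1, 0.044, 0.419, 0.215, 0, 0, 0],
  [1, 0.044, 0.419, 0.215, 0, 0, 0],
  [-0.4, 0.044, 0.419, 0.215, 0, 0, 0],
  [-0.4, 0.044, 0.419, 0.215, 0, 0, 0],
  [-0.4, 0.044, 0.419, 0.215, 0, 0, 0],
  [-0.4, 0.044, 0.419, 0.215, 0, 0, 0],
  [-0.4, 0.044, 0.419, 0.215, 0, 0, 0],
])

```text
t: 10.35
tcp_pos: [0.4374, 0.0057, 0.0145]
ee_rot: [[-1.0, 0.003, 0.025], [-0.025, -0.0, -1.0], [-0.003, -1.0, 0.0]]
force: [-1.0, 0.1, 5.0]
width: 0.0432
```

```bash
python3 -c "
from h import *
print(get_obs()['width']);goto(.501,.2795,.14,-12.1)"
```

```text
0.043198322525765234
shift [-0.235 -0.418 -0.907] turn [-0.001 -0.85  -0.001] q7 -112.35936713086517
```

apply_moves([
  [-0.4, 0, -0.2, 0, 0, 0, 0],
  [-0.4, 0, -0.4, 0, 0, 0, 0],
  [-0.4, 0, -0.45, 0, 0, 0, 0],
  [-0.4, -0.1, -0.45, -0.1, 0, -0.1, 0],
  [-0.4, -0.2, -0.45, -0.25, 0, -0.2, 0],
  [-0.4, -0.235, -0.45, -0.4, 0, -0.3, 0],
  [-0.4, -0.235, -0.45, -0.55, 0, -0.4, 0],
  [-0.4, -0.235, -0.45, -0.7, 0, -0.5, 0],
  [-0.4, -0.235, -0.45, -0.8, 0, -0.6, 0],
  [-0.4, -0.235, -0.45, -0.907, 0, -0.7, 0],
  [-0.4, -0.235, -0.45, -0.907, 0, -0.8, 0],
  [-0.4, -0.235, -0.45, -0.907, 0, -0.85, 0],
])

```text
t: 11.85
tcp_pos: [0.4994, 0.2793, 0.1471]
ee_rot: [[-0.206, -0.002, 0.979], [-0.979, -0.001, -0.206], [0.001, -1.0, -0.002]]
force: [-0.4, -0.5, -0.9]
width: 0.0431
```

```bash
python3 -c "
from h import *
print(get_obs()['width']);goto(.501,.2795,.0195,-12.1)"
```

```text
0.04310099377600504
shift [-0.002  0.425  0.006] turn [0.001 0.003 0.001] q7 -66.88601885317055
```

apply_moves([
  [-0.4, 0, 0, 0.006, 0, 0.003, 0],
  [-0.4, 0, 0.15, 0.006, 0, 0.003, 0],
  [-0.4, 0, 0.27, 0.006, 0, 0.003, 0],
  [-0.4, 0, 0.34, 0.006, 0, 0.003, 0],
  [-0.4, 0, 0.38, 0.006, 0, 0.003, 0],
  [-0.4, 0, 0.4, 0.006, 0, 0.003, 0],
  [-0.4, 0, 0.41, 0.006, 0, 0.003, 0],
  [-0.4, 0, 0.41, 0.006, 0, 0.003, 0],
  [-0.4, 0, 0.41, 0.006, 0, 0.003, 0],
])

```text
t: 12.98
tcp_pos: [0.5024, 0.2792, 0.0258]
ee_rot: [[-0.214, 0.001, 0.977], [-0.977, 0.0, -0.214], [-0.001, -1.0, 0.001]]
force: [1.1, -0.8, -0.0]
width: 0.0432
```

Run:
```python
from h import *
goto(.501,.2795,.0185,-12.1)
a=get_image("side")[:,:,::-1];a=a[80:230,180:360]; cv2.imwrite("pics/side4z.png",cv2.resize(a,None,fx=4,fy=4))
```

```text
shift [ 0.     0.024 -0.005] turn [-0.001 -0.003 -0.   ] q7 -74.2894759286542
```

View pics/side4z.png

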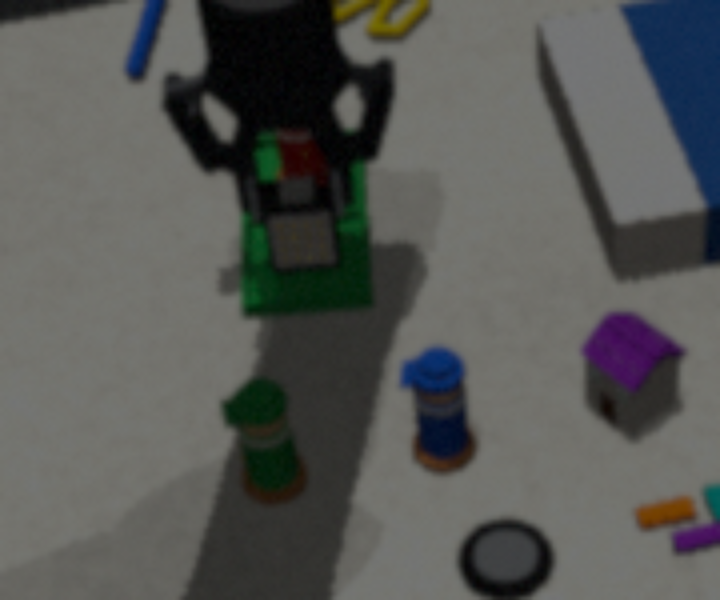

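The light is over the near bay at zoomed (302,240), with the red puppet standing behind it. Lower 7 mm and release.

apply_moves([
  [-0.4, 0, 0.01, 0, 0, 0, 0],
  [-0.4, 0, 0.02, 0, 0, 0, 0],
  [-0.4, 0, 0.025, 0, 0, 0, 0],
  [-0.4, 0, 0.025, 0, 0, 0, 0],
  [0.3, 0, 0.025, 0, 0, 0, 0],
  [0.6, 0, 0.025, 0, 0, 0, 0],
  [1, 0, 0.025, 0, 0, 0, 0],
  [1, 0, 0.025, 0, 0, 0, 0],
  [1, 0, -0.1, 0, 0, 0, 0],
  [1, 0, -0.25, 0, 0, 0, 0],
  [1, 0, -0.4, 0, 0, 0, 0],
  [1, 0, -0.4, 0, 0, 0, 0],
])

```text
t: 14.52
tcp_pos: [0.5039, 0.2808, 0.1489]
ee_rot: [[-0.214, 0.007, 0.977], [-0.977, 0.004, -0.214], [-0.005, -1.0, 0.006]]
force: [0.1, -0.6, -0.4]
width: 0.0853
```

Run:
```python
from h import *
goto(.658,.1035,.14,25.9);goto(.658,.1035,.14,115.9)
for n in("top","side"):
  a=get_image(n)[:,:,::-1];cv2.imwrite(f"pics/{n}5.png",a)
a=cv2.imread("pics/side5.png")[80:230,180:360]; cv2.imwrite("pics/side5z.png",cv2.resize(a,None,fx=4,fy=4))
```

```text
shift [0.468 0.031 0.628] turn [-0.005 -0.425 -0.002] q7 -67.38348784482744
shift [0.468 0.031 0.628] turn [-0.002  0.575 -0.005] q7 -67.38348784482744
```

View pics/side5z.png

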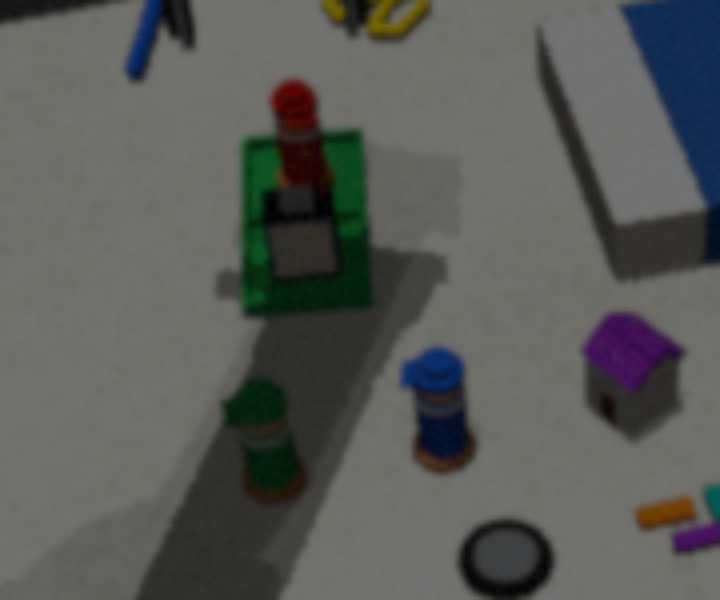

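The light stands in the near bay at zoomed (302,235) and the red puppet behind it. Both spares are unmoved. Next is the purple house.

apply_moves([
  [1, 0.08, 0.02, 0.1, 0, -0.08, 0],
  [1, 0.16, 0.02, 0.2, 0, -0.16, 0],
  [1, 0.24, 0.02, 0.32, 0, -0.24, 0],
  [1, 0.32, 0.02, 0.44, 0, -0.32, 0],
  [1, 0.4, 0.02, 0.54, 0, -0.4, 0],
  [1, 0.468, 0.031, 0.628, 0, -0.425, 0],
  [1, 0.468, 0.031, 0.628, 0, -0.425, 0],
  [1, 0.468, 0.031, 0.628, 0, -0.425, 0],
])

```text
t: 15.62
tcp_pos: [0.6546, 0.1024, 0.1345]
ee_rot: [[0.437, -0.003, 0.899], [-0.899, 0.0, 0.437], [-0.002, -1.0, -0.002]]
force: [-0.2, 0.1, -0.2]
width: 0.0852
```

```bash
python3 -c "
from h import *
goto(.658,.1035,.008,25.9)"
```

```text
shift [0.002 0.422 0.013] turn [ 0.001  0.    -0.001] q7 -13.108748660225697
```

apply_moves([
  [1, 0, 0, 0.003, 0, 0, 0],
  [1, 0, 0.2, 0.003, 0, 0, 0],
  [1, 0, 0.35, 0.003, 0, 0, 0],
  [1, 0, 0.432, 0.003, 0, 0, 0],
  [1, 0, 0.432, 0.003, 0, 0, 0],
  [1, 0, 0.432, 0.003, 0, 0, 0],
  [-0.4, 0, 0.432, 0.003, 0, 0, 0],
  [-0.4, 0, 0.432, 0.003, 0, 0, 0],
  [-0.4, 0, 0.432, 0.003, 0, 0, 0],
  [-0.4, 0, 0.432, 0.003, 0, 0, 0],
  [-0.4, 0, 0.432, 0.003, 0, 0, 0],
  [-0.4, 0, 0.432, 0.003, 0, 0, 0],
])

```text
t: 17.12
tcp_pos: [0.6578, 0.1022, 0.0076]
ee_rot: [[0.436, 0.002, 0.9], [-0.9, 0.0, 0.436], [0.001, -1.0, 0.002]]
force: [-0.5, -0.4, 5.8]
width: 0.0389
```

```bash
python3 -c "
from h import *
print(get_obs()['width']);goto(.658,.1035,.15,25.9);goto(.469,-.379,.15,-10.9)"
```

```text
0.03894200090763653
shift [-0.003 -0.475  0.003] turn [-0.001 -0.     0.   ] q7 -18.419438112924436
shift [ 1.169 -0.477 -1.265] turn [-0.001  0.409 -0.   ] q7 -18.419438112924436
```

apply_moves([
  [-0.4, 0, -0.2, 0, 0, 0, 0],
  [-0.4, 0, -0.4, 0, 0, 0, 0],
  [-0.4, 0, -0.475, 0, 0, 0, 0],
  [-0.4, 0.1, -0.475, -0.1, 0, 0.1, 0],
  [-0.4, 0.2, -0.475, -0.22, 0, 0.2, 0],
  [-0.4, 0.32, -0.475, -0.35, 0, 0.3, 0],
  [-0.4, 0.45, -0.475, -0.5, 0, 0.4, 0],
  [-0.4, 0.58, -0.475, -0.63, 0, 0.409, 0],
  [-0.4, 0.7, -0.475, -0.76, 0, 0.409, 0],
  [-0.4, 0.83, -0.475, -0.88, 0, 0.409, 0],
  [-0.4, 0.93, -0.475, -0.98, 0, 0.409, 0],
  [-0.4, 0.93, -0.475, -0.98, 0, 0.409, 0],
])

```text
t: 18.62
tcp_pos: [0.5109, -0.2823, 0.147]
ee_rot: [[-0.198, -0.004, 0.98], [-0.98, -0.001, -0.198], [0.001, -1.0, -0.004]]
force: [-0.4, -0.1, -0.6]
width: 0.039
```

```bash
python3 -c "
from h import *
print(get_obs()['width']);goto(.469,-.379,.015,-10.9)"
```

```text
0.038972805074398445
shift [ 0.343  0.441 -0.071] turn [ 0.002 -0.006  0.001] q7 -7.799876207958196
```

apply_moves([
  [-0.4, 0.15, 0, -0.03, 0, 0, 0],
  [-0.4, 0.3, 0, -0.071, 0, 0, 0],
  [-0.4, 0.343, 0, -0.071, 0, 0, 0],
  [-0.4, 0.343, 0, -0.071, 0, 0, 0],
  [-0.4, 0.343, 0.15, -0.071, 0, 0, 0],
  [-0.4, 0.343, 0.28, -0.071, 0, 0, 0],
  [-0.4, 0.343, 0.38, -0.071, 0, 0, 0],
  [-0.4, 0.343, 0.42, -0.071, 0, 0, 0],
  [-0.4, 0.343, 0.435, -0.071, 0, 0, 0],
  [-0.4, 0.343, 0.435, -0.071, 0, 0, 0],
  [-0.4, 0.343, 0.435, -0.071, 0, 0, 0],
])

```text
t: 20.0
tcp_pos: [0.4745, -0.3748, 0.0195]
ee_rot: [[-0.19, 0.002, 0.982], [-0.982, -0.001, -0.19], [0.001, -1.0, 0.002]]
force: [0.4, 0.2, -0.8]
width: 0.0389
```

Run:
```python
from h import *
goto(.469,-.379,.0118,-10.9)
a=get_image("top")[:,:,::-1];a=a[150:300,350:530]; cv2.imwrite("pics/top6z.png",cv2.resize(a,None,fx=4,fy=4))
```

```text
shift [ 0.017  0.026 -0.015] turn [-0.001 -0.     0.001] q7 -4.142316879489509
```

View pics/top6z.png

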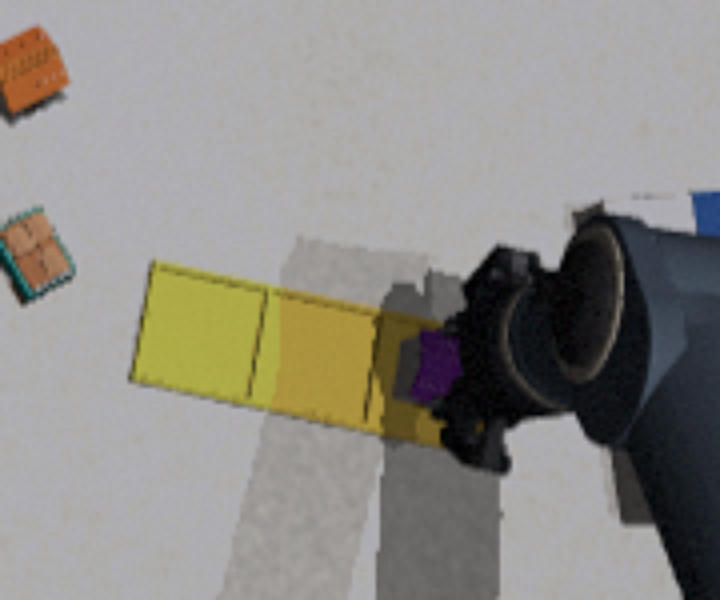

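The house hangs over the far bay, at zoomed (430,365), about 8 mm high. Centre, lower and release.

apply_moves([
  [-0.4, 0.017, 0.01, -0.015, 0, 0, 0],
  [-0.4, 0.017, 0.02, -0.015, 0, 0, 0],
  [-0.4, 0.017, 0.027, -0.015, 0, 0, 0],
  [-0.4, 0.017, 0.027, -0.015, 0, 0, 0],
  [0.3, 0.017, 0.027, -0.015, 0, 0, 0],
  [0.6, 0.017, 0.027, -0.015, 0, 0, 0],
  [1, 0.017, 0.027, -0.015, 0, 0, 0],
  [1, 0.017, 0.027, -0.015, 0, 0, 0],
  [1, 0.017, -0.1, -0.015, 0, 0, 0],
  [1, 0.017, -0.25, -0.015, 0, 0, 0],
  [1, 0.017, -0.43, -0.015, 0, 0, 0],
  [1, 0.017, -0.43, -0.015, 0, 0, 0],
])

```text
t: 21.55
tcp_pos: [0.4713, -0.3797, 0.152]
ee_rot: [[-0.19, 0.007, 0.982], [-0.982, -0.006, -0.189], [0.004, -1.0, 0.008]]
force: [-0.0, 0.9, -0.1]
width: 0.0857
```

Run:
```python
from h import *
goto(.543,.1045,.15,90)
a=get_image("top")[:,:,::-1];a=a[150:300,350:530]; cv2.imwrite("pics/top7z.png",cv2.resize(a,None,fx=4,fy=4))
a=get_image("side")[:,:,::-1]; cv2.imwrite("pics/side7.png",a)
```

```text
shift [-1.63  -0.    -0.071] turn [-0.006  0.879 -0.001] q7 2.9008825769838387
```

View pics/top7z.png

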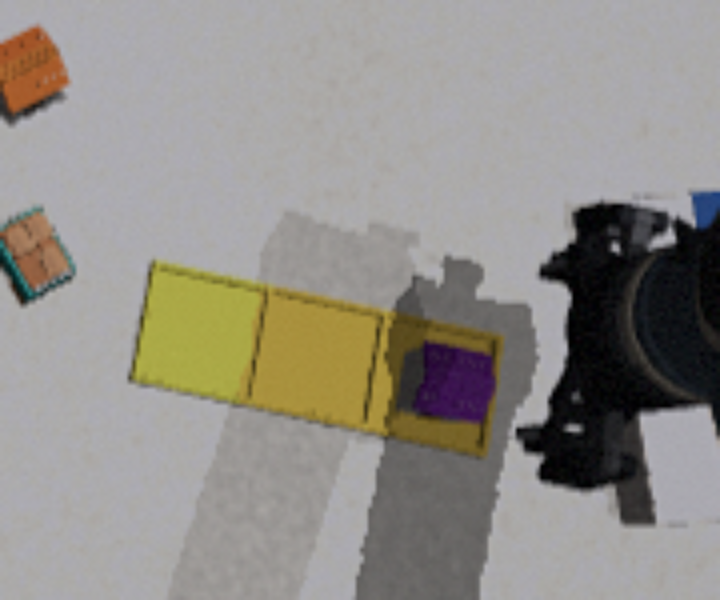

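View pics/side7.png

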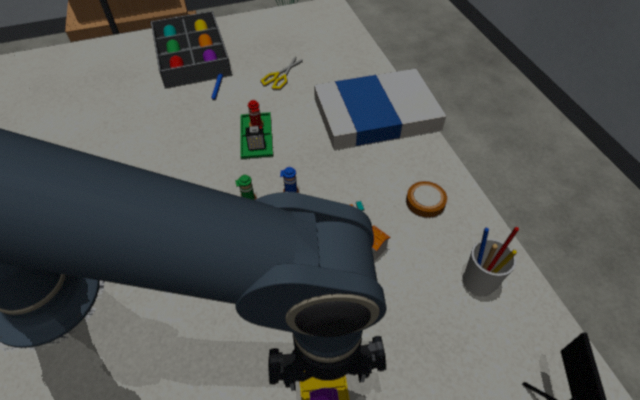

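The purple house stands in the end bay, at zoomed (455,385). Next is the blue puppet, using a 40° jaw direction, which is clear of the neighbours.

apply_moves([
  [1, -0.15, 0, 0, 0, -0.1, 0],
  [1, -0.3, 0, 0, 0, -0.2, 0],
  [1, -0.45, 0, 0, 0, -0.3, 0],
  [1, -0.6, 0, 0, 0, -0.4, 0],
  [1, -0.75, 0, -0.02, 0, -0.5, 0],
  [1, -0.88, 0, -0.04, 0, -0.566, 0],
  [1, -0.98, 0, -0.07, 0, -0.566, 0],
  [1, -0.98, 0, -0.07, 0, -0.566, 0],
])

```text
t: 22.65
tcp_pos: [0.502, -0.0832, 0.1461]
ee_rot: [[0.647, -0.003, 0.762], [-0.762, 0.001, 0.647], [-0.003, -1.0, -0.001]]
force: [-0.0, 1.1, 0.4]
width: 0.0856
```

```bash
python3 -c "
from h import *
goto(.543,.1045,.15,40)"
```

```text
shift [-0.389 -0.013  0.509] turn [ 0.001  0.004 -0.002] q7 17.957034438049252
```

apply_moves([
  [1, -0.13, 0, 0.17, 0, 0, 0],
  [1, -0.26, 0, 0.34, 0, 0, 0],
  [1, -0.389, 0, 0.509, 0, 0.004, 0],
  [1, -0.389, 0, 0.509, 0, 0.004, 0],
  [1, -0.389, 0, 0.509, 0, 0.004, 0],
  [1, -0.389, 0, 0.509, 0, 0.004, 0],
])

```text
t: 23.4
tcp_pos: [0.5452, 0.0988, 0.1464]
ee_rot: [[0.635, -0.002, 0.772], [-0.772, -0.002, 0.635], [0.0, -1.0, -0.002]]
force: [1.1, -0.7, -0.7]
width: 0.0856
```

Run:
```python
from h import *
goto(.543,.1045,.012,40)
a=get_image("side")[:,:,::-1];a=a[80:280,180:400]; cv2.imwrite("pics/side8z.png",cv2.resize(a,None,fx=3,fy=3))
```

```text
shift [-0.02   0.448  0.007] turn [ 0.001 -0.006  0.   ] q7 -2.7782378730971247
```

View pics/side8z.png

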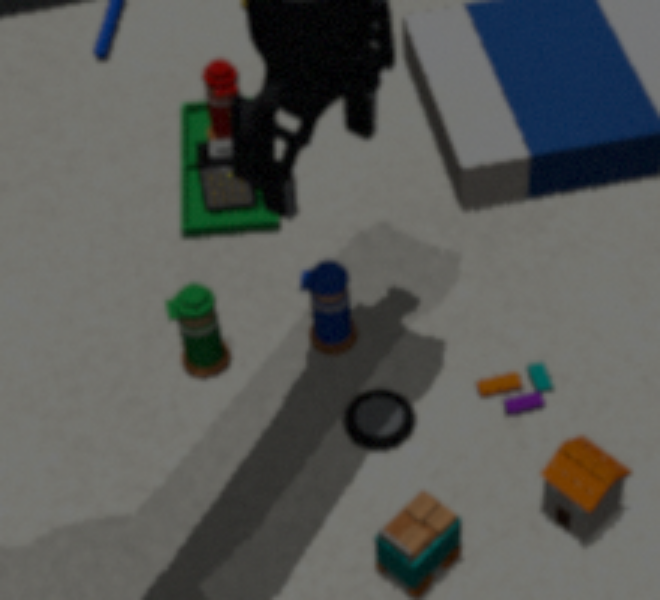

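The gripper is above the blue puppet, at zoomed (330,305), and the fingers will pass clear of the green spare. Descend and grip.

apply_moves([
  [1, -0.016, 0, 0.006, 0, 0, 0],
  [1, -0.016, 0.2, 0.006, 0, 0, 0],
  [1, -0.016, 0.35, 0.006, 0, 0, 0],
  [1, -0.016, 0.452, 0.006, 0, 0, 0],
  [1, -0.016, 0.452, 0.006, 0, 0, 0],
  [1, -0.016, 0.452, 0.006, 0, 0, 0],
  [-0.6, -0.016, 0.452, 0.006, 0, 0, 0],
  [-0.6, -0.016, 0.452, 0.006, 0, 0, 0],
  [-0.6, -0.016, 0.452, 0.006, 0, 0, 0],
  [-0.6, -0.016, 0.452, 0.006, 0, 0, 0],
  [-0.6, -0.016, 0.452, 0.006, 0, 0, 0],
  [-0.6, -0.016, 0.452, 0.006, 0, 0, 0],
])

```text
t: 24.95
tcp_pos: [0.5442, 0.1066, 0.0122]
ee_rot: [[0.638, 0.001, 0.77], [-0.77, 0.0, 0.638], [0.001, -1.0, 0.001]]
force: [0.7, -1.3, 4.3]
width: 0.0297
```

```bash
python3 -c "
from h import *
print(get_obs()['width']);goto(.4835,-.3026,.15,-10.9)"
```

```text
0.029737460378826557
shift [ 0.921 -0.46  -1.026] turn [-0.001  0.562  0.   ] q7 -12.275058723549876
```

apply_moves([
  [-0.6, 0, -0.2, 0, 0, 0, 0],
  [-0.6, 0, -0.4, 0, 0, 0, 0],
  [-0.6, 0, -0.46, 0, 0, 0, 0],
  [-0.6, 0.12, -0.46, -0.13, 0, 0.1, 0],
  [-0.6, 0.24, -0.46, -0.26, 0, 0.2, 0],
  [-0.6, 0.36, -0.46, -0.4, 0, 0.3, 0],
  [-0.6, 0.48, -0.46, -0.53, 0, 0.4, 0],
  [-0.6, 0.6, -0.46, -0.67, 0, 0.5, 0],
  [-0.6, 0.72, -0.46, -0.8, 0, 0.562, 0],
  [-0.6, 0.84, -0.46, -0.92, 0, 0.562, 0],
  [-0.6, 0.9, -0.46, -0.99, 0, 0.562, 0],
  [-0.6, 0.9, -0.46, -0.99, 0, 0.562, 0],
])

```text
t: 26.45
tcp_pos: [0.4851, -0.2935, 0.1478]
ee_rot: [[-0.195, -0.003, 0.981], [-0.981, 0.001, -0.195], [-0.0, -1.0, -0.003]]
force: [0.4, 1.3, -0.4]
width: 0.0293
```

```bash
python3 -c "
from h import *
print(get_obs()['width']);goto(.4835,-.3026,.018,-10.9)"
```

```text
0.029348567189276295
shift [0.031 0.433 0.002] turn [ 0.002 -0.004 -0.   ] q7 -4.370225071739432
```

apply_moves([
  [-0.6, 0.02, 0, 0, 0, 0, 0],
  [-0.6, 0.02, 0.15, 0, 0, 0, 0],
  [-0.6, 0.02, 0.28, 0, 0, 0, 0],
  [-0.6, 0.02, 0.37, 0, 0, 0, 0],
  [-0.6, 0.02, 0.41, 0, 0, 0, 0],
  [-0.6, 0.02, 0.43, 0, 0, 0, 0],
  [-0.6, 0.02, 0.43, 0, 0, 0, 0],
  [-0.6, 0.02, 0.43, 0, 0, 0, 0],
])

```text
t: 27.45
tcp_pos: [0.4869, -0.2971, 0.0217]
ee_rot: [[-0.189, 0.002, 0.982], [-0.982, -0.001, -0.189], [0.001, -1.0, 0.002]]
force: [0.3, -0.1, -1.3]
width: 0.0294
```

Run:
```python
from h import *
goto(.4835,-.3026,.0163,-10.9)
a=get_image("top")[:,:,::-1];a=a[150:300,350:530]; cv2.imwrite("pics/top9z.png",cv2.resize(a,None,fx=4,fy=4))
```

```text
shift [ 0.02   0.018 -0.008] turn [-0.001 -0.     0.   ] q7 -11.290509788948754
```

View pics/top9z.png

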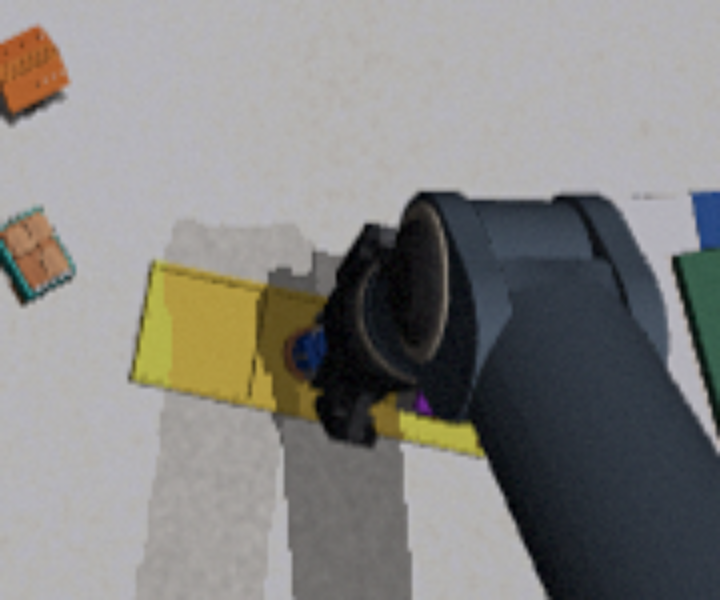

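The blue puppet is in the middle bay, foot at zoomed (298,350), about 5 mm above the floor. Shift slightly, lower and release.

apply_moves([
  [-0.6, 0.02, 0.008, -0.008, 0, 0, 0],
  [-0.6, 0.02, 0.018, -0.008, 0, 0, 0],
  [-0.6, 0.02, 0.018, -0.008, 0, 0, 0],
  [-0.6, 0.02, 0.018, -0.008, 0, 0, 0],
  [0.0, 0.02, 0.018, -0.008, 0, 0, 0],
  [0.5, 0.02, 0.018, -0.008, 0, 0, 0],
  [1, 0.02, 0.018, -0.008, 0, 0, 0],
  [1, 0.02, 0.018, -0.008, 0, 0, 0],
  [1, 0.02, -0.1, -0.008, 0, 0, 0],
  [1, 0.02, -0.25, -0.008, 0, 0, 0],
  [1, 0.02, -0.43, -0.008, 0, 0, 0],
  [1, 0.02, -0.43, -0.008, 0, 0, 0],
])

```text
t: 29.0
tcp_pos: [0.4856, -0.3031, 0.1541]
ee_rot: [[-0.19, 0.008, 0.982], [-0.982, -0.005, -0.19], [0.003, -1.0, 0.008]]
force: [0.3, 0.5, -0.3]
width: 0.0853
```

Run:
```python
from h import *
goto(.542,-.110,.15,119.6)
a=get_image("top")[:,:,::-1];a=a[150:300,350:530]; cv2.imwrite("pics/top10z.png",cv2.resize(a,None,fx=4,fy=4))
```

```text
shift [-0.668  0.012  0.062] turn [-0.006  0.55  -0.   ] q7 -3.2343606058432623
```

View pics/top10z.png

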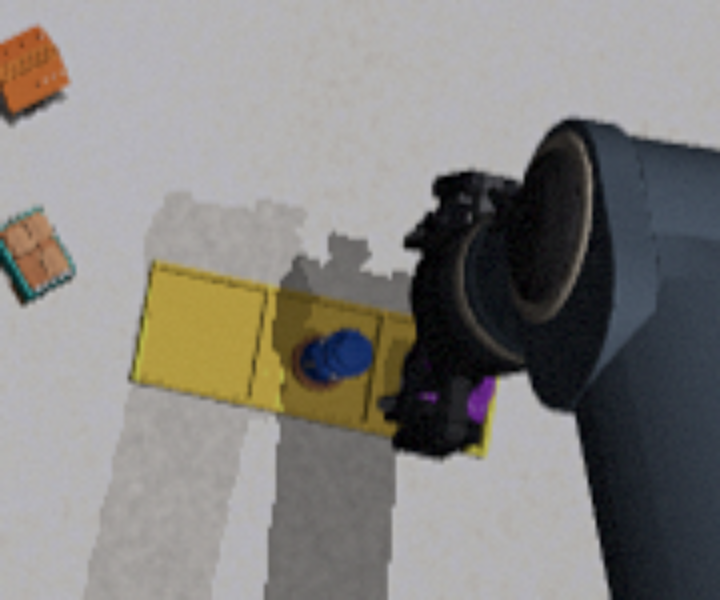

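Blue stands upright in the middle bay, foot at zoomed (318,362). Last is the cart.

apply_moves([
  [1, -0.12, 0, 0.01, 0, 0.1, 0],
  [1, -0.24, 0, 0.02, 0, 0.2, 0],
  [1, -0.36, 0, 0.04, 0, 0.3, 0],
  [1, -0.5, 0, 0.05, 0, 0.4, 0],
  [1, -0.6, 0, 0.062, 0, 0.5, 0],
  [1, -0.668, 0.012, 0.062, 0, 0.55, 0],
  [1, -0.668, 0.012, 0.062, 0, 0.55, 0],
  [1, -0.668, 0.012, 0.062, 0, 0.55, 0],
  [1, -0.668, 0.012, 0.062, 0, 0.55, 0],
])

```text
t: 30.18
tcp_pos: [0.5384, -0.1106, 0.1457]
ee_rot: [[-0.871, -0.001, 0.492], [-0.492, -0.0, -0.871], [0.001, -1.0, -0.0]]
force: [0.2, -1.0, -0.2]
width: 0.0854
```

Run:
```python
from h import *
goto(.542,-.110,.010,119.6)
a=get_image("side")[:,:,::-1];a=a[150:350,220:440]; cv2.imwrite("pics/side11z.png",cv2.resize(a,None,fx=3,fy=3))
```

```text
shift [-0.012  0.452  0.004] turn [ 0.    -0.001  0.001] q7 -68.60931461497535
```

View pics/side11z.png

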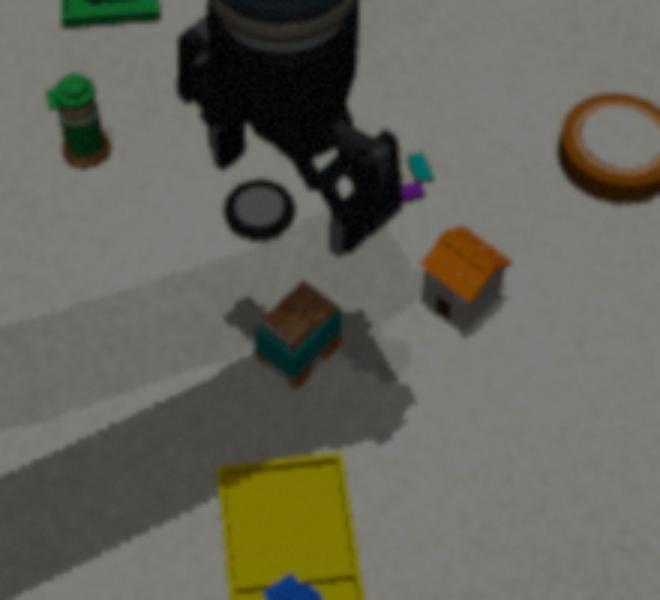

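The fingers straddle the cart, at zoomed (298,330), and the orange house is clear. Descend and grip.

apply_moves([
  [1, -0.006, 0, 0.002, 0, 0, 0],
  [1, -0.006, 0.2, 0.002, 0, 0, 0],
  [1, -0.006, 0.35, 0.002, 0, 0, 0],
  [1, -0.006, 0.455, 0.002, 0, 0, 0],
  [1, -0.006, 0.455, 0.002, 0, 0, 0],
  [1, -0.006, 0.455, 0.002, 0, 0, 0],
  [-0.5, -0.006, 0.455, 0.002, 0, 0, 0],
  [-0.5, -0.006, 0.455, 0.002, 0, 0, 0],
  [-0.5, -0.006, 0.455, 0.002, 0, 0, 0],
  [-0.5, -0.006, 0.455, 0.002, 0, 0, 0],
  [-0.5, -0.006, 0.455, 0.002, 0, 0, 0],
  [-0.5, -0.006, 0.455, 0.002, 0, 0, 0],
])

```text
t: 31.72
tcp_pos: [0.5412, -0.1088, 0.0106]
ee_rot: [[-0.87, 0.001, 0.494], [-0.494, -0.001, -0.87], [-0.0, -1.0, 0.001]]
force: [-1.1, -0.6, 5.7]
width: 0.0348
```

```bash
python3 -c "
from h import *
print(get_obs()['width']);goto(.498,-.226,.15,-10.9)"
```

```text
0.03483220194944503
shift [ 0.318 -0.465  0.269] turn [-0.001 -0.55  -0.   ] q7 -76.57565046315668
```

apply_moves([
  [-0.5, 0, -0.2, 0, 0, 0, 0],
  [-0.5, 0, -0.4, 0, 0, 0, 0],
  [-0.5, 0, -0.465, 0, 0, 0, 0],
  [-0.5, 0.06, -0.465, 0.05, 0, -0.1, 0],
  [-0.5, 0.12, -0.465, 0.1, 0, -0.2, 0],
  [-0.5, 0.18, -0.465, 0.15, 0, -0.3, 0],
  [-0.5, 0.25, -0.465, 0.2, 0, -0.4, 0],
  [-0.5, 0.318, -0.465, 0.269, 0, -0.5, 0],
  [-0.5, 0.318, -0.465, 0.269, 0, -0.55, 0],
  [-0.5, 0.318, -0.465, 0.269, 0, -0.55, 0],
  [-0.5, 0.318, -0.465, 0.269, 0, -0.55, 0],
])

```text
t: 33.1
tcp_pos: [0.4973, -0.2254, 0.1487]
ee_rot: [[-0.19, -0.001, 0.982], [-0.982, 0.0, -0.19], [-0.0, -1.0, -0.001]]
force: [-0.3, 0.1, 0.3]
width: 0.0351
```

```bash
python3 -c "
from h import *
print(get_obs()['width']);goto(.498,-.226,.018,-10.9)"
```

```text
0.035111702223878785
shift [0.002 0.436 0.003] turn [ 0.001 -0.    -0.   ] q7 -11.187029268647839
```

apply_moves([
  [-0.5, 0.002, 0, 0.002, 0, 0, 0],
  [-0.5, 0.002, 0.15, 0.002, 0, 0, 0],
  [-0.5, 0.002, 0.28, 0.002, 0, 0, 0],
  [-0.5, 0.002, 0.37, 0.002, 0, 0, 0],
  [-0.5, 0.002, 0.41, 0.002, 0, 0, 0],
  [-0.5, 0.002, 0.436, 0.002, 0, 0, 0],
  [-0.5, 0.002, 0.436, 0.002, 0, 0, 0],
  [-0.5, 0.002, 0.436, 0.002, 0, 0, 0],
])

```text
t: 34.1
tcp_pos: [0.4988, -0.2269, 0.0192]
ee_rot: [[-0.19, 0.002, 0.982], [-0.982, -0.001, -0.19], [0.0, -1.0, 0.002]]
force: [0.0, 0.2, -0.3]
width: 0.0349
```

Run:
```python
from h import *
goto(.498,-.226,.0147,-10.9)
a=get_image("top")[:,:,::-1];a=a[150:300,350:530]; cv2.imwrite("pics/top12z.png",cv2.resize(a,None,fx=4,fy=4))
```

```text
shift [-0.002  0.015 -0.003] turn [-0.001 -0.     0.   ] q7 -19.671568542329997
```

View pics/top12z.png

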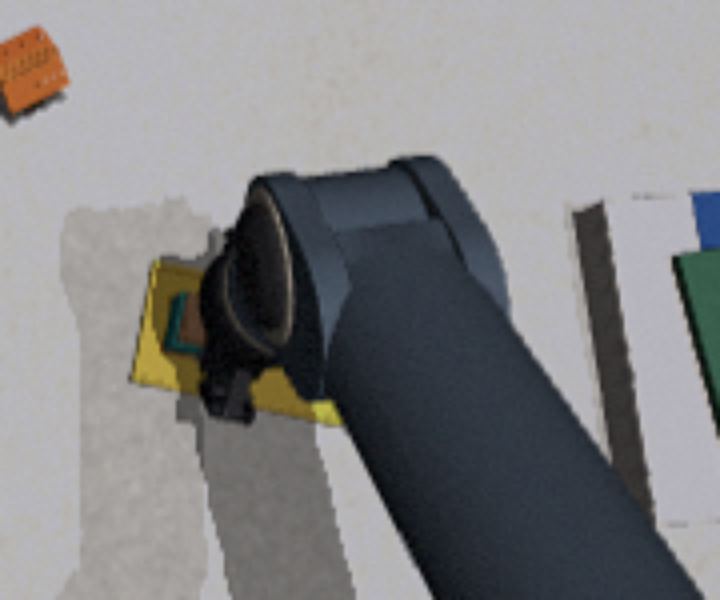

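The cart sits in the near bay with its end at zoomed (170,325), inside the wall, about 4.5 mm high. Lower, release, retreat.

apply_moves([
  [-0.5, 0, 0.008, 0, 0, 0, 0],
  [-0.5, 0, 0.015, 0, 0, 0, 0],
  [-0.5, 0, 0.015, 0, 0, 0, 0],
  [-0.5, 0, 0.015, 0, 0, 0, 0],
  [0.2, 0, 0.015, 0, 0, 0, 0],
  [0.6, 0, 0.015, 0, 0, 0, 0],
  [1, 0, 0.015, 0, 0, 0, 0],
  [1, 0, 0.015, 0, 0, 0, 0],
  [1, 0, -0.1, 0, 0, 0, 0],
  [1, 0, -0.25, 0, 0, 0, 0],
  [1, 0, -0.45, 0, 0, 0, 0],
  [1, 0, -0.6, 0, 0, 0, 0],
])

```text
t: 35.65
tcp_pos: [0.4985, -0.2265, 0.2007]
ee_rot: [[-0.189, 0.002, 0.982], [-0.982, -0.001, -0.189], [0.0, -1.0, 0.002]]
force: [0.3, -1.7, -0.6]
width: 0.0855
```

```bash
python3 -c "
from h import *
goto(.2,-.5,.21,-70)"
```

```text
shift [ 1.083 -0.032 -0.805] turn [-0.001  0.657 -0.   ] q7 -8.407906929899758
```

apply_moves([
  [1, 0.15, -0.03, -0.05, 0, 0.08, 0],
  [1, 0.3, -0.03, -0.12, 0, 0.16, 0],
  [1, 0.45, -0.03, -0.2, 0, 0.24, 0],
  [1, 0.6, -0.03, -0.3, 0, 0.32, 0],
  [1, 0.75, -0.03, -0.42, 0, 0.4, 0],
  [1, 0.9, -0.03, -0.54, 0, 0.48, 0],
  [1, 0.98, -0.03, -0.66, 0, 0.56, 0],
  [1, 0.98, -0.03, -0.77, 0, 0.64, 0],
  [1, 0.98, -0.03, -0.8, 0, 0.657, 0],
  [1, 0.98, -0.03, -0.8, 0, 0.657, 0],
  [1, 0.98, -0.03, -0.8, 0, 0.657, 0],
])

```text
t: 37.02
tcp_pos: [0.2084, -0.4696, 0.2075]
ee_rot: [[-0.939, 0.001, 0.344], [-0.344, -0.0, -0.939], [-0.001, -1.0, 0.001]]
force: [-1.1, -0.0, -0.2]
width: 0.0853
```

Run:
```python
from h import *
for n in("top","side"):
  cv2.imwrite(f"pics/{n}13.png",get_image(n)[:,:,::-1])
a=cv2.imread("pics/top13.png")[140:290,150:490]; cv2.imwrite("pics/top13z.png",cv2.resize(a,None,fx=2.3,fy=2.3,interpolation=cv2.INTER_CUBIC))
```

```text
(no output)
```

View pics/top13z.png

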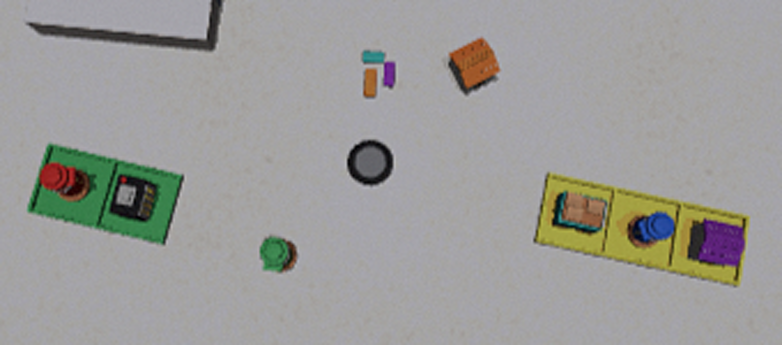

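View pics/side13.png

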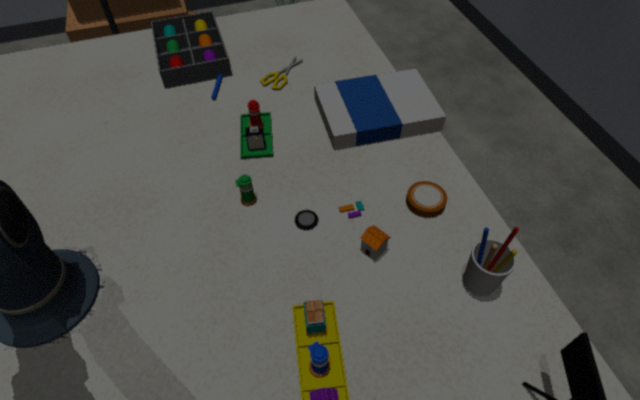

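All five things stand in separate bays: red and the light in the green tray, and the cart, blue and the house in the yellow tray. Both spares are in place. One numeric check before handing in.

Run:
```python
from h import *
T=cv2.imread("pics/top13.png")[:,:,::-1].copy();S=cv2.imread("pics/side13.png")[:,:,::-1].copy();T0=cv2.imread("pics/top0.png")[:,:,::-1].copy()
Y=(np.array([.4835,-.3026]),79.1);G=(np.array([.5094,.3176]),77.9)
def fr(p,t):
    a=np.radians(t[1]);ey=np.array([np.cos(a),np.sin(a)]);ex=np.array([ey[1],-ey[0]]);d=p[:2]-t[0];return 1000*np.array([d@ex,d@ey])
def cap(im,lo,hi,roi,both=False):
    h=hsv(im);m=cv2.inRange(h,lo,hi)
    if both:m|=cv2.inRange(h,(170,lo[1],lo[2]),(179,255,255))
    k=np.zeros_like(m);k[roi[1]:roi[3],roi[0]:roi[2]]=1;m=cv2.morphologyEx(m*k,cv2.MORPH_CLOSE,np.ones((3,3)))
    M=(cv2.resize(m,None,fx=4,fy=4,interpolation=cv2.INTER_CUBIC)>127).astype(np.uint8)
    d=cv2.distanceTransform(M,cv2.DIST_L2,5);ys,xs=np.where(d>d.max()-1);mm=cv2.moments(m,True)
    return np.array([xs.mean(),ys.mean()])/4-.375,np.array([mm["m10"],mm["m01"]])/mm["m00"]
b=cap(T,(105,120,90),(125,255,255),(420,220,450,255));print("blue",fr(plane("top",b[0],.074),Y))
r=cap(T,(0,150,90),(6,255,255),(163,205,192,232),True);print("red",fr(plane("top",r[0],.074),G))
p=cap(T,(130,100,40),(150,255,255),(450,230,480,260));print("house",fr(plane("top",p[1],.056),Y))
c=cap(T,(8,60,60),(16,190,255),(390,220,416,244));print("cart parcels",fr(plane("top",c[1],.064),Y))
h=hsv(T);m=np.zeros(h.shape[:2],np.uint8);roi=(196,212,222,240);m[roi[1]:roi[3],roi[0]:roi[2]]=(h[roi[1]:roi[3],roi[0]:roi[2],2]<70)
ct=max(cv2.findContours(m,0,2)[0],key=cv2.contourArea);(u,v),_,_=cv2.minAreaRect(ct);print("light",fr(plane("top",(u,v),.045),G))
for k,lo,hi,roi in(("green",(50,100,50),(75,255,255),(255,235,285,265)),("orange",(8,150,120),(16,255,255),(340,150,372,185))):
    print(k,"moved px",cap(T,lo,hi,roi)[1]-cap(T0,lo,hi,roi)[1])
bs=cap(S,(105,120,70),(125,255,255),(300,335,335,365));rs=cap(S,(0,150,70),(6,255,255),(245,95,265,112),True)
print(tri(b[0],bs[0]),tri(r[0],rs[0]))
```

```text
blue [-3.1753 -2.1641]
red [ 0.7864 38.1639]
house [ -4.385  -77.2448]
cart parcels [-1.854  80.6145]
light [ -0.0958 -44.0484]
green moved px [0. 0.]
orange moved px [0. 0.]
(array([ 0.481 , -0.3037,  0.0756]), np.float64(0.002358303309864932)) (array([0.5196, 0.3548, 0.0741]), np.float64(0.0027960261224056703))
```

```bash
python3 -c "
from h import *
print(get_obs()['joint_velocities']);print(hand_in())"
```

```text
[ 0.1506 -0.0026  0.4061  0.2009  0.0436  0.1162  0.0045]
the job is handed in; nothing more can be done
None
```

I made up both kits and handed the job in at about 37 s of the 128 s allowed. The hand-in gave no verdict.

- **Yellow tray:** the cart, the blue-capped puppet and the purple-roofed house stand in one bay each, in that order from the +y end.
- **Green tray:** the red-capped puppet is in the +y bay and the LED light is in the −y bay.

The last pictures, taken with the arm drawn back, showed all five things upright. Measured in the top picture, each is within about 5 mm of its bay centre against the 22 mm allowed. The largest offset was the light, at 5 mm.

The two puppets' caps, measured across both cameras, came out at the height expected for standing on the tray floor. I did not measure the heights of the other three.

The green-capped puppet and the orange-roofed house showed no movement in the pictures (0 px). No check failed. The two camera views disagreed by 2–3 mm, close to the 2 mm calibration accuracy.

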